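# Clamp the small whetstone in its spring holder

## Robot

A 6-joint arm with a two-finger parallel gripper is mounted at the origin on a cart in front of the work surface, level with it; the furniture and walls round the work are solid. World frame = base frame: x ahead of the robot, y to its left, z up, the work surface at z = 0. Lengths are in m, angles in rad, forces in N, time in s.
With the tool pointing down it reaches from about 0.325 to 0.775 m from the base axis. Payload 5.5 kg.
Tool frame: the origin (TCP) lies on the centre line of the jaws, within the pads' length; the fingertips stand 22 mm ahead of it and the grasp point (between the pads) lies 3 mm ahead of it; z points along the fingers, x is the direction in which the jaws open and shut, and the axes are right-handed (so a half turn about z gives the same grasp; the last joint's range is limited). The gripper opens to 88 mm and grips with 3 to 60 N. Pads are 20 mm wide; open, the fingers measure 115 mm over their backs; the gripper's body (75 mm by 178 mm) begins 61 mm behind the grasp point.
Start: joints at [-1.256, 0.091, 1.231, -0, 1.82, -0.057], TCP at [0.218, -0.559, 0.245] pointing down, gripper open.
Joint ranges: [-2.87, 2.87], [-0.86, 2.18], [0.17, 2.46], [-1.51, 4.65], [0.06, 2.69], [-2.65, 2.65]. Speed limits (rad/s): [2.57, 2.57, 3.01, 3.14, 3.14, 3.14].

## Interface

Orientations are given as [roll, pitch, yaw] about the fixed x, y, z axes, in that order (R = Rz(yaw) Ry(pitch) Rx(roll)).
In Python, from station import sensors, viewer, ticket gives the robot as it stands.
- The arm moves only by the tool carry_out, never from a script. Its argument "series" is a list of rows, each an object of numbers: "hand": the opening, from 0 (shut) to 1 (fully open); "x", "y", "z": the shift along the tool's x, y, z in cm; "rx", "ry", "rz": the turn, a rotation vector about the tool's x, y, z in rad. In form: [{"hand": .., "x": .., "y": .., "z": .., "rx": .., "ry": .., "rz": ..}, ...]. A call has 1 to 20 rows; each row shifts and turns the commanded pose from where the row before left it, along the tool's axes as they then stand; what a row does not reach is not made up. A row lasts 1/12 s, in which the tool goes at most 41.7 mm and 7.16 degrees, less where a joint would pass 70% of its speed; a pose out of reach is approached as far as the arm can. A call with a gripper value outside its range is refused whole. The fingers move at their own pace and stop on an object; the grip force is fixed at half the most. Time passes only in rows, so rows that do not move let the fingers close. It gives the time, the measured TCP pose, the force and the opening at its end, in the units of the state.
- sensors.get_obs(): the state, without advancing time (a new reading comes with each control period).
- viewer.read_camera(name): name is "scene" or "top"; returns a dict with "color" (384x512x3 uint8, red, green, blue), "camera_matrix" (3x3 intrinsics, pixels), "eye" and "orientation" of the camera in the world. Camera axes: x right, y down, z forward; pixel columns grow to the right and rows downward; lengths in m; the calibration is good to about 2 mm. A picture is of the moment at which its call begins. There is no depth.
- ticket.sign_off(): hands the job in, once; it reports no verdict.
The state is a dict: "time": time; "q": joint angles; "joint_vel": joint speeds; "joint_torque": joint torques, N m; "eef_pos": TCP position; "ee_rot": TCP orientation; "contact_force": force on the tool from outside, world axes, zero at the start; "wrist_torque": the same for the moment, N m; "grip_width": finger opening in m.
Only numpy, scipy, OpenCV 4.12 (cv2) and the standard library are available. Lean on these libraries where they do the work, as an engineer would, in place of code of your own. Each camera call takes 0.05 s, during which the arm holds its last target. There are 200 camera calls.

## Task

Get the small stone ready for sharpening: take the smaller, thinner of the two whetstones lying on the bench and clamp it in the stone holder. Tip one end in under the lip of the spring-loaded jaw and push the jaw back with it, with the other end still raised; then press that raised end down under the nose of the fixed stop until the stone lies flat on the bed, held between the two. The stone is brittle, so work gently and by feel, never forcing it against the holder, and leave the other things on the bench where they are.

Things in the scene. Friction and masses are not known exactly. Their poses are not given: they have to be found in the camera images.
- stone_mid (a point): Centre (half-way up) of the small whetstone to be clamped, a loose block 40 x 100 x 18 mm, dull grey, about 0.17 kg, lying flat on the bench near a larger one. Axes: x across the 40 mm width, y along the length, z up; either end may go to the jaw. Brittle: it chips if its contact forces with the holder add up to over 20 N while it is tipped by more than 0.2 rad, or 36 N when flatter (clamping alone makes 9 N)
- stone_end_a (a point): Centre of the small stone's end face at +50 mm along its length (y axis)
- stone_end_b (a point): Centre of the small stone's other end face, at -50 mm along its length
- stone_holder: Whetstone holder, fixed to the bench: dark steel base 150 x 62 x 12 mm on rubber feet, with an aluminium clamp rail 34 mm wide lying along it. Origin: centre of the base's underside, on the bench. x runs lengthwise from the sprung jaw (-x end, nearer the robot) to the fixed stop (+x end), y across, z up. The bed is open at both sides, so the stone can be held by its long sides
- bed_mid (a point): Middle of the holder's flat bed, 30 mm above the bench; axes as the holder. Jaw, stop and bed ride on the clamp rail, which is locked (brass screw at the side) somewhere within 10 mm either way along x. That shift, called b below, is NOT measured: it must be seen or felt. The gap between jaw and stop at rest is 95.5 mm, less than the stone, so the jaw must be pushed back
- jaw_face (a point): Foot of the sprung steel jaw's inner face at rest if b = 0 (x -47.75 mm; truly b further to +x). Jaw 44 mm wide; springs and end plate behind it to x = -88 + b. A lip juts 4 mm inwards over the bed, underside 20.5, top 23.5 mm above it. Springs push it to +x with 3 N at rest and 0.3 N more per mm; it gives way 10.5 mm and then stands solid
- stop_face (a point): Foot of the fixed stop's inner face if b = 0 (x +47.75 mm; truly b further to +x). Its nose juts 2.5 mm inwards, underside 20.5, top 23.5 mm above the bed. The tilted stone needs the jaw 9 to 10 mm back to come down past the nose. Let go, the jaw pushes it against the nose, where friction may keep that end up until it is pressed down (some 4 to 18 N)
- grey_stone: The same small whetstone; origin at the centre of its underside, axes as stone_mid
- green_stone: The larger whetstone, 46 x 108 x 22 mm, a bystander; origin at the centre of its underside, y along its length. It may lie nearer or farther than the small stone
- loupe: Bystander: black eye loupe, a ring 37 mm across and 22 mm high; origin at the centre of its underside
- marker: Bystander: felt marker 124 mm long, 13 mm thick; origin at the centre of its underside
- caliper: Bystander: vernier caliper 73 x 224 x 12 mm; origin at the centre of its underside
Things that resemble listed ones, but are neither listed nor needed, are in the scene too. Leave any red look-alike of the grey_stone alone.

How it is judged:
By the outcome, as a careful person would: the job done as asked, in the order asked, and still so for the second after the job is handed in, with the robot touching nothing.
It also fails if it takes over 61 s, if anything falls off the work surface, if the arm or the gripper's body presses on something with over 40 N, if the wrist force passes 120 N, or if a joint passes its speed limit or range.

## Working session

There is one attempt and no reset: what is moved stays moved. The work goes in short steps, Python scripts to look and compute and a tool call to move; the robot and the scene stay as the last step left them, time stands still between calls to the robot, and variables do not carry over. Pictures are saved under pics/ and viewed, about 8 in all and at most 12, crops included, and the job is handed in when it is done.

Besides the shell and the picture viewer there is one more tool, called after "Call:" by a JSON object that holds its "fn" and its "kwargs". carry_out: Moves the arm, as the interface text tells. Its arguments: {"type":"object","properties":{"series":{"type":"array","items":{"type":"object","properties":{"hand":{"type":"number"},"x":{"type":"number"},"y":{"type":"number"},"z":{"type":"number"},"rx":{"type":"number"},"ry":{"type":"number"},"rz":{"type":"number"}}}}},"required":["series"]}

```bash
mkdir -p pics
cat > h.py <<'E'
import numpy as np, cv2
from scipy.spatial.transform import Rotation as R
from station import sensors, viewer, ticket
def cam(n):
    c=viewer.read_camera(n); return c
def rot(o):
    o=np.array(o,float)
    if o.shape==(3,3): return o
    if o.size==4: return R.from_quat(o).as_matrix()
    return R.from_euler('xyz',o).as_matrix()
def ray(c,u,v,z):
    d=rot(c['orientation'])@np.linalg.inv(c['camera_matrix'])@np.array([u,v,1.]); e=np.array(c['eye'])
    return e+d*(z-e[2])/d[2]
def proj(c,p):
    q=np.array(c['camera_matrix'])@(rot(c['orientation']).T@(np.array(p)-np.array(c['eye']))); return q[:2]/q[2]
def save(c,f,box=None,k=1):
    im=c['color'][:,:,::-1]
    if box: im=im[box[1]:box[3],box[0]:box[2]]
    cv2.imwrite('pics/'+f,cv2.resize(im,None,fx=k,fy=k,interpolation=cv2.INTER_CUBIC))
E
python3 - <<'E'
from h import *
import pickle
o=sensors.get_obs(); print(o)
for n in('scene','top'):
    c=cam(n); pickle.dump(c,open(n+'.pkl','wb')); save(c,n+'0.png',k=1.5); print(n,c['eye'],c['orientation'],c['camera_matrix'])
E
```

```text
{'time': 0.0, 'q': array([-1.25570569e+00,  9.18520996e-02,  1.23186173e+00, -1.27530857e-05,
        1.81977094e+00, -5.66940334e-02]), 'joint_vel': array([ 0.00140983,  0.00028433,  0.00053855, -0.00152275, -0.00093665,
        0.00157163]), 'joint_torque': array([-1.46845246e-03, -4.46451044e+01, -4.06447506e+01,  6.97621470e-02,
        2.92604120e-02, -1.59703891e-04]), 'eef_pos': array([ 0.21789026, -0.55877934,  0.24352451]), 'ee_rot': array([-3.14149778e+00,  1.88977984e-03, -1.19901470e+00]), 'contact_force': array([0.00070942, 0.42781885, 0.64847639]), 'wrist_torque': array([ 0.02067064, -0.02462845,  0.0316511 ]), 'grip_width': 0.08776045575624858}
scene [-0.00686005  0.642812    0.57089338] [-2.11298878  0.01136234 -2.45731544] [[498.10747163   0.         240.33602523]
 [  0.         498.10747163 194.36088896]
 [  0.           0.           1.        ]]
top [ 0.38237206 -0.03241928  1.02410127] [-2.9878553   0.00673502 -1.56648567] [[411.72766792   0.         254.62428761]
 [  0.         411.72766792 191.83428864]
 [  0.           0.           1.        ]]
```

View pics/top0.png

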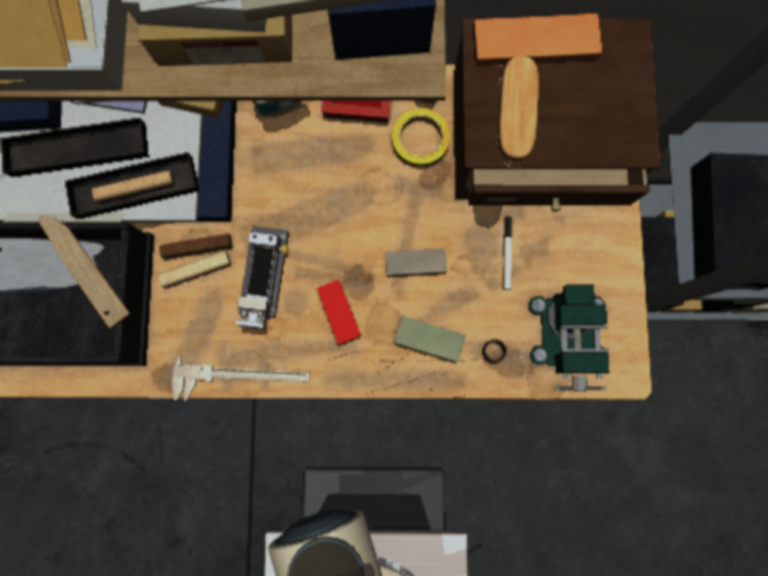

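View pics/scene0.png

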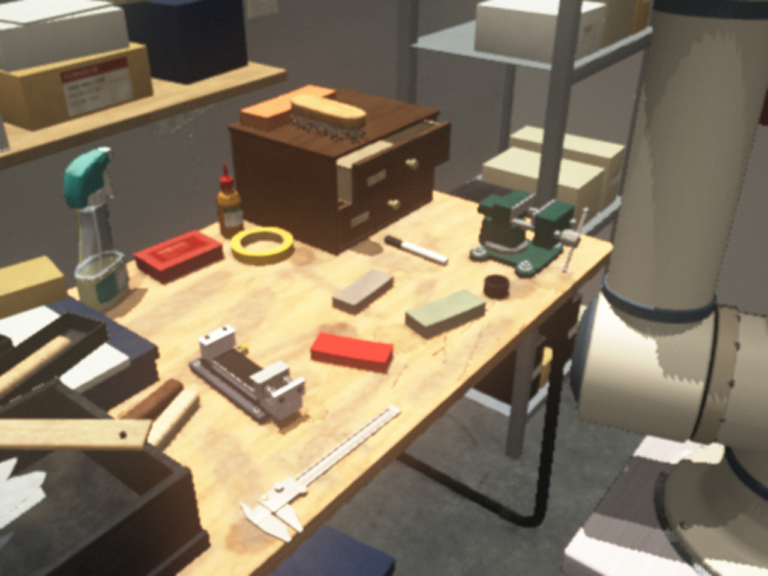

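Candidates in the top picture: grey block at (415,262), greenish larger block at (428,338) and red block at (338,312). The grey block fits best: it is dull grey and the smallest, and the green one is the larger whetstone while the red one is the look-alike. I'll confirm with an enlarged crop.

Run:
```python
from h import *
import pickle
c=pickle.load(open('top.pkl','rb')); save(c,'topc.png',(150,145,310,245),5)
c=pickle.load(open('scene.pkl','rb')); save(c,'scc.png',(120,170,280,290),5)
```

```text
(no output)
```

View pics/topc.png

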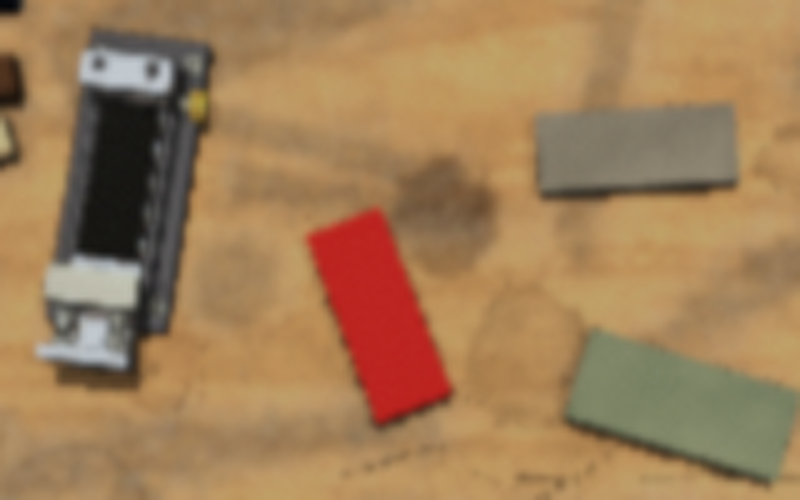

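View pics/scc.png

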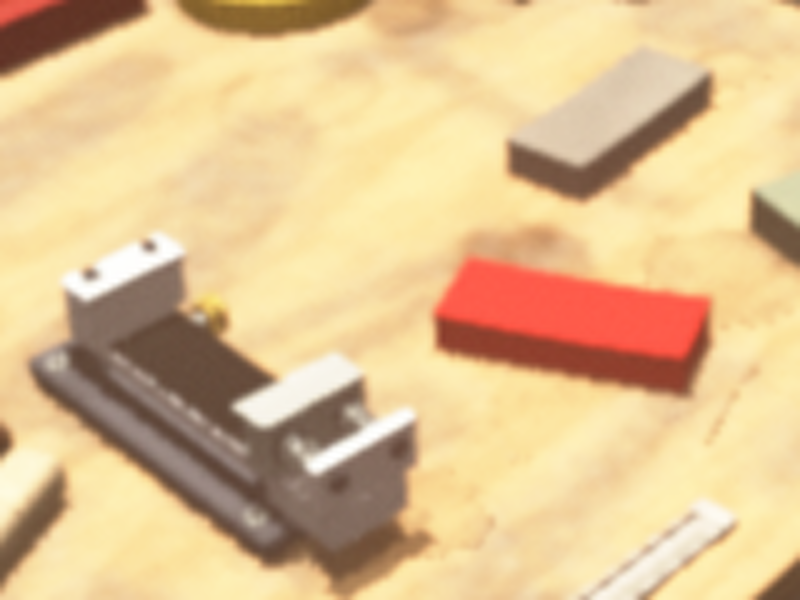

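Both crops show the grey block at top crop (537–738, 104–192) as a plain thin block, distinct from the red one and the thicker green one. The holder's stop is at (78–172, 50–95) and its jaw at (48–140, 262–305). The rail is clearly shifted towards the jaw end (b<0).

```bash
cat > m.py <<'E'
from h import *
import pickle
T=pickle.load(open('top.pkl','rb')); S=pickle.load(open('scene.pkl','rb'))
t=lambda x,y,z: ray(T,150+(x+.5)/5-.5,145+(y+.5)/5-.5,z)[:2].round(4)
s=lambda x,y,z: ray(S,120+(x+.5)/5-.5,170+(y+.5)/5-.5,z)[:2].round(4)
E
python3 - <<'E'
from m import *
print('stone top'); P=[t(*p,.018) for p in[(537,117),(734,104),(738,184),(541,190)]]; print(*P,np.mean(P,0))
Q=[s(*p,.018) for p in[(645,47),(713,72),(582,168),(508,142)]]; print(*Q,np.mean(Q,0))
print('base top z.012', [t(*p,.012) for p in[(93,30),(211,45),(165,332)]])
print('base sc', [s(*p,.012) for p in[(30,362),(272,552)]], [s(*p,.0) for p in[(32,378),(272,562)]])
print('stop top', [t(*p,.0535) for p in[(82,50),(173,56),(168,93),(78,88)]], [s(*p,.0535) for p in[(65,280),(160,233),(186,250),(82,300)]])
print('jaw top', [t(*p,.0535) for p in[(50,262),(142,267),(137,306),(46,302)]],[s(*p,.0535) for p in[(232,405),(338,353),(366,373),(262,427)]])
print('endplate', [t(*p,.0535) for p in[(38,348),(128,364)]])
E
```

```text
stone top
[ 0.5984 -0.0306] [ 0.6054 -0.129 ] [ 0.5648 -0.1305] [ 0.5615 -0.0328] [ 0.582525 -0.080725]
[ 0.6061 -0.1283] [ 0.5682 -0.1291] [ 0.5627 -0.0311] [ 0.6007 -0.0277] [ 0.584425 -0.07905 ]
base top z.012 [array([0.6441, 0.1942]), array([0.6364, 0.1342]), array([0.4906, 0.153 ])]
base sc [array([0.6447, 0.1963]), array([0.4952, 0.2154])] [array([0.6501, 0.1929]), array([0.5022, 0.2099])]
stop top [array([0.6233, 0.1899]), array([0.6205, 0.1457]), array([0.6021, 0.1475]), array([0.6045, 0.1911])] [array([0.6258, 0.1887]), array([0.6217, 0.1459]), array([0.6055, 0.1477]), array([0.6111, 0.1933])]
jaw top [array([0.5195, 0.2013]), array([0.5173, 0.1573]), array([0.4986, 0.1591]), array([0.5003, 0.2025])] [array([0.5229, 0.2026]), array([0.5155, 0.1588]), array([0.4997, 0.1612]), array([0.5062, 0.2047])]
endplate [array([0.4784, 0.2054]), array([0.4709, 0.1624])]
```

Call:
{"fn": "carry_out", "kwargs": {"series": [{"hand": 1,"x": -1.57,"y": -2.57},{"hand": 1,"x": -1.57,"y": -2.57},{"hand": 1,"x": -1.57,"y": -2.57},{"hand": 1,"x": -1.57,"y": -2.57},{"hand": 1,"x": -1.57,"y": -2.57},{"hand": 1,"x": -1.57,"y": -2.57},{"hand": 1,"x": -1.57,"y": -2.57},{"hand": 1,"x": -1.57,"y": -2.57},{"hand": 1,"x": -1.57,"y": -2.57},{"hand": 1,"x": -1.57,"y": -2.57},{"hand": 1,"x": -1.57,"y": -2.57},{"hand": 1,"x": -1.57,"y": -2.57},{"hand": 1,"x": -1.57,"y": -2.57},{"hand": 1,"x": -1.57,"y": -2.57},{"hand": 1,"x": -1.57,"y": -2.57},{"hand": 1,"x": -1.57,"y": -2.57},{"hand": 1,"x": -1.57,"y": -2.57},{"hand": 1,"x": -1.57,"y": -2.57},{"hand": 1,"x": -1.57,"y": -2.57},{"hand": 1,"x": -1.57,"y": -2.57}]}}

```text
schema error: expected keys hand, x, y, z, rx, ry, rz
```

Call:
{"fn": "carry_out", "kwargs": {"series": [{"rz": -0.115},{"rz": -0.115},{"rz": -0.115},{"rz": -0.115},{"rz": -0.115},{"rz": -0.115},{"rz": -0.115},{"rz": -0.115},{"rz": -0.115},{"rz": -0.115},{"rz": -0.11},{"rz": 0}]}}

```text
schema error: expected keys hand, x, y, z, rx, ry, rz
```

Run:
```python
from h import *
import pickle
T=pickle.load(open('top.pkl','rb'))
for z in(0,.1,.2): print(z,[ray(T,u/1.5,v/1.5,z)[:2].round(3) for u,v in[(457,198),(470,190),(463,165),(648,195)]])
o=sensors.get_obs(); print(o['q'])
```

```text
0 [array([ 0.697, -0.153]), array([ 0.712, -0.175]), array([ 0.756, -0.164]), array([ 0.703, -0.48 ])]
0.1 [array([ 0.666, -0.141]), array([ 0.679, -0.161]), array([ 0.72 , -0.151]), array([ 0.672, -0.436])]
0.2 [array([ 0.636, -0.129]), array([ 0.647, -0.148]), array([ 0.683, -0.138]), array([ 0.641, -0.393])]
[-1.25571682e+00  9.17513242e-02  1.23175749e+00 -2.87157688e-05
  1.81980160e+00 -5.67074182e-02]
```

Call:
{"fn": "carry_out", "kwargs": {"series": [{"hand": 1,"x": -1.57,"y": -2.57,"z": 0,"rx": 0,"ry": 0,"rz": 0},{"hand": 1,"x": -1.57,"y": -2.57,"z": 0,"rx": 0,"ry": 0,"rz": 0},{"hand": 1,"x": -1.57,"y": -2.57,"z": 0,"rx": 0,"ry": 0,"rz": 0},{"hand": 1,"x": -1.57,"y": -2.57,"z": 0,"rx": 0,"ry": 0,"rz": 0},{"hand": 1,"x": -1.57,"y": -2.57,"z": 0,"rx": 0,"ry": 0,"rz": 0},{"hand": 1,"x": -1.57,"y": -2.57,"z": 0,"rx": 0,"ry": 0,"rz": 0},{"hand": 1,"x": -1.57,"y": -2.57,"z": 0,"rx": 0,"ry": 0,"rz": 0},{"hand": 1,"x": -1.57,"y": -2.57,"z": 0,"rx": 0,"ry": 0,"rz": 0},{"hand": 1,"x": -1.57,"y": -2.57,"z": 0,"rx": 0,"ry": 0,"rz": 0},{"hand": 1,"x": -1.57,"y": -2.57,"z": 0,"rx": 0,"ry": 0,"rz": 0},{"hand": 1,"x": -1.57,"y": -2.57,"z": 0,"rx": 0,"ry": 0,"rz": 0},{"hand": 1,"x": -1.57,"y": -2.57,"z": 0,"rx": 0,"ry": 0,"rz": 0},{"hand": 1,"x": -1.57,"y": -2.57,"z": 0,"rx": 0,"ry": 0,"rz": 0},{"hand": 1,"x": -1.57,"y": -2.57,"z": 0,"rx": 0,"ry": 0,"rz": 0},{"hand": 1,"x": -1.57,"y": -2.57,"z": 0,"rx": 0,"ry": 0,"rz": 0},{"hand": 1,"x": -1.57,"y": -2.57,"z": 0,"rx": 0,"ry": 0,"rz": 0},{"hand": 1,"x": -1.57,"y": -2.57,"z": 0,"rx": 0,"ry": 0,"rz": 0},{"hand": 1,"x": -1.57,"y": -2.57,"z": 0,"rx": 0,"ry": 0,"rz": 0},{"hand": 1,"x": -1.57,"y": -2.57,"z": 0,"rx": 0,"ry": 0,"rz": 0},{"hand": 1,"x": -1.57,"y": -2.57,"z": 0,"rx": 0,"ry": 0,"rz": 0}]}}

```text
time: 1.77
eef_pos: [0.5834, -0.0783, 0.2441]
ee_rot: [3.141, 0.0, -1.199]
contact_force: [0.0, 0.5, 0.7]
grip_width: 0.0874
```

Call:
{"fn": "carry_out", "kwargs": {"series": [{"hand": 1,"x": 0,"y": 0,"z": 0,"rx": 0,"ry": 0,"rz": -0.115},{"hand": 1,"x": 0,"y": 0,"z": 0,"rx": 0,"ry": 0,"rz": -0.115},{"hand": 1,"x": 0,"y": 0,"z": 0,"rx": 0,"ry": 0,"rz": -0.115},{"hand": 1,"x": 0,"y": 0,"z": 0,"rx": 0,"ry": 0,"rz": -0.115},{"hand": 1,"x": 0,"y": 0,"z": 0,"rx": 0,"ry": 0,"rz": -0.115},{"hand": 1,"x": 0,"y": 0,"z": 0,"rx": 0,"ry": 0,"rz": -0.115},{"hand": 1,"x": 0,"y": 0,"z": 0,"rx": 0,"ry": 0,"rz": -0.115},{"hand": 1,"x": 0,"y": 0,"z": 0,"rx": 0,"ry": 0,"rz": -0.115},{"hand": 1,"x": 0,"y": 0,"z": 0,"rx": 0,"ry": 0,"rz": -0.115},{"hand": 1,"x": 0,"y": 0,"z": 0,"rx": 0,"ry": 0,"rz": -0.115},{"hand": 1,"x": 0,"y": 0,"z": 0,"rx": 0,"ry": 0,"rz": -0.11},{"hand": 1,"x": 0,"y": 0,"z": 0,"rx": 0,"ry": 0,"rz": 0}]}}

```text
time: 2.77
eef_pos: [0.5826, -0.0797, 0.244]
ee_rot: [-3.141, 0.001, 0.065]
contact_force: [0.4, -0.0, -0.4]
grip_width: 0.088
```

Call:
{"fn": "carry_out", "kwargs": {"series": [{"hand": 1,"x": 0,"y": 0,"z": 2.0,"rx": 0,"ry": 0,"rz": 0},{"hand": 1,"x": 0,"y": 0,"z": 2.5,"rx": 0,"ry": 0,"rz": 0},{"hand": 1,"x": 0,"y": 0,"z": 2.5,"rx": 0,"ry": 0,"rz": 0},{"hand": 1,"x": 0,"y": 0,"z": 2.5,"rx": 0,"ry": 0,"rz": 0},{"hand": 1,"x": 0,"y": 0,"z": 2.5,"rx": 0,"ry": 0,"rz": 0},{"hand": 1,"x": 0,"y": 0,"z": 2.5,"rx": 0,"ry": 0,"rz": 0},{"hand": 1,"x": 0,"y": 0,"z": 2.5,"rx": 0,"ry": 0,"rz": 0},{"hand": 1,"x": 0,"y": 0,"z": 2.5,"rx": 0,"ry": 0,"rz": 0},{"hand": 1,"x": 0,"y": 0,"z": 1.3,"rx": 0,"ry": 0,"rz": 0},{"hand": 1,"x": 0,"y": 0,"z": 0.8,"rx": 0,"ry": 0,"rz": 0},{"hand": 1,"x": 0,"y": 0,"z": 0.2,"rx": 0,"ry": 0,"rz": 0},{"hand": 1,"x": 0,"y": 0,"z": 0,"rx": 0,"ry": 0,"rz": 0}]}}

```text
time: 3.77
eef_pos: [0.583, -0.0798, 0.027]
ee_rot: [3.142, -0.0, 0.06]
contact_force: [0.0, -0.4, 0.6]
grip_width: 0.0878
```

Call:
{"fn": "carry_out", "kwargs": {"series": [{"hand": 0.3,"x": 0,"y": 0,"z": 0,"rx": 0,"ry": 0,"rz": 0},{"hand": 0.3,"x": 0,"y": 0,"z": 0,"rx": 0,"ry": 0,"rz": 0},{"hand": 0.3,"x": 0,"y": 0,"z": 0,"rx": 0,"ry": 0,"rz": 0},{"hand": 0.3,"x": 0,"y": 0,"z": 0,"rx": 0,"ry": 0,"rz": 0},{"hand": 0.3,"x": 0,"y": 0,"z": 0,"rx": 0,"ry": 0,"rz": 0},{"hand": 0.3,"x": 0,"y": 0,"z": 0,"rx": 0,"ry": 0,"rz": 0},{"hand": 0,"x": 0,"y": 0,"z": 0,"rx": 0,"ry": 0,"rz": 0},{"hand": 0,"x": 0,"y": 0,"z": 0,"rx": 0,"ry": 0,"rz": 0},{"hand": 0,"x": 0,"y": 0,"z": 0,"rx": 0,"ry": 0,"rz": 0},{"hand": 0,"x": 0,"y": 0,"z": 0,"rx": 0,"ry": 0,"rz": 0}]}}

```text
time: 4.6
eef_pos: [0.5829, -0.0798, 0.0267]
ee_rot: [3.142, -0.0, 0.061]
contact_force: [1.0, 0.1, -0.2]
grip_width: 0.0399
```

Call:
{"fn": "carry_out", "kwargs": {"series": [{"hand": 0,"x": 0,"y": 0,"z": -1.0,"rx": 0,"ry": 0,"rz": 0},{"hand": 0,"x": 0,"y": 0,"z": -2.2,"rx": 0,"ry": 0,"rz": 0},{"hand": 0,"x": 0,"y": 0,"z": -2.5,"rx": 0,"ry": 0,"rz": 0},{"hand": 0,"x": 0,"y": 0,"z": -2.5,"rx": 0,"ry": 0,"rz": 0},{"hand": 0,"x": 0,"y": 0,"z": -2.5,"rx": 0,"ry": 0,"rz": 0},{"hand": 0,"x": 0,"y": 0,"z": -2.2,"rx": 0,"ry": 0,"rz": 0},{"hand": 0,"x": 0,"y": -1.2,"z": -1.4,"rx": 0,"ry": 0,"rz": 0},{"hand": 0,"x": -0.08,"y": -2.2,"z": -0.5,"rx": 0,"ry": 0,"rz": 0},{"hand": 0,"x": -0.08,"y": -2.5,"z": 0,"rx": 0,"ry": 0,"rz": 0},{"hand": 0,"x": -0.08,"y": -2.5,"z": 0,"rx": 0,"ry": 0,"rz": 0},{"hand": 0,"x": -0.08,"y": -2.5,"z": 0,"rx": 0,"ry": 0,"rz": 0},{"hand": 0,"x": -0.08,"y": -2.5,"z": 0,"rx": 0,"ry": 0,"rz": 0},{"hand": 0,"x": -0.08,"y": -2.5,"z": 0,"rx": 0,"ry": 0,"rz": 0},{"hand": 0,"x": -0.08,"y": -2.5,"z": 0,"rx": 0,"ry": 0,"rz": 0},{"hand": 0,"x": -0.08,"y": -2.5,"z": 0,"rx": 0,"ry": 0,"rz": 0},{"hand": 0,"x": -0.08,"y": -2.2,"z": 0,"rx": 0,"ry": 0,"rz": 0},{"hand": 0,"x": -0.05,"y": -2.0,"z": 0,"rx": 0,"ry": 0,"rz": 0},{"hand": 0,"x": 0,"y": -1.0,"z": 0,"rx": 0,"ry": 0,"rz": 0},{"hand": 0,"x": 0,"y": 0,"z": 0,"rx": 0,"ry": 0,"rz": 0}]}}

```text
time: 6.18
eef_pos: [0.5583, 0.1827, 0.1742]
ee_rot: [-3.141, 0.001, 0.064]
contact_force: [-0.7, 0.2, -2.2]
grip_width: 0.0396
```

Call:
{"fn": "carry_out", "kwargs": {"series": [{"hand": 0,"x": 0,"y": 0,"z": 0,"rx": 0,"ry": 0,"rz": -0.085},{"hand": 0,"x": 0,"y": 0,"z": 0,"rx": 0,"ry": 0,"rz": -0.11},{"hand": 0,"x": 0,"y": 0,"z": 0,"rx": 0,"ry": 0,"rz": -0.12},{"hand": 0,"x": 0,"y": 0,"z": 0,"rx": 0,"ry": 0,"rz": -0.12},{"hand": 0,"x": 0,"y": 0,"z": 0,"rx": 0,"ry": 0,"rz": -0.12},{"hand": 0,"x": 0,"y": 0,"z": 0,"rx": 0,"ry": 0,"rz": -0.12},{"hand": 0,"x": 0,"y": 0,"z": 0,"rx": 0,"ry": 0,"rz": -0.12},{"hand": 0,"x": 0,"y": 0,"z": 0,"rx": 0,"ry": 0,"rz": -0.12},{"hand": 0,"x": 0,"y": 0,"z": 0,"rx": 0,"ry": 0,"rz": -0.12},{"hand": 0,"x": 0,"y": 0,"z": 0,"rx": 0,"ry": 0,"rz": -0.12},{"hand": 0,"x": 0,"y": 0,"z": 0,"rx": 0,"ry": 0,"rz": -0.12},{"hand": 0,"x": 0,"y": 0,"z": 0,"rx": 0,"ry": 0,"rz": -0.12},{"hand": 0,"x": 0,"y": 0,"z": 0,"rx": 0,"ry": 0,"rz": 0}]}}

```text
time: 7.27
eef_pos: [0.5592, 0.1791, 0.1745]
ee_rot: [-3.141, 0.001, 1.459]
contact_force: [0.6, -0.2, -1.7]
grip_width: 0.0397
```

Run:
```python
from h import *
import pickle
c=cam('scene'); pickle.dump(c,open('scene1.pkl','wb')); save(c,'scene1.png',(90,120,250,240),5)
o=sensors.get_obs(); print(o['q'],o['contact_force'],o['eef_pos'],o['ee_rot'])
```

```text
[ 2.52566218e-01  5.44580807e-02  1.39295857e+00 -3.79385464e-04
  1.69478811e+00 -1.20013117e+00] [ 0.31353067 -0.03455313 -1.40133651] [0.55919541 0.17930236 0.17447317] [-3.14115851e+00  5.72655712e-04  1.45265071e+00]
```

View pics/scene1.png

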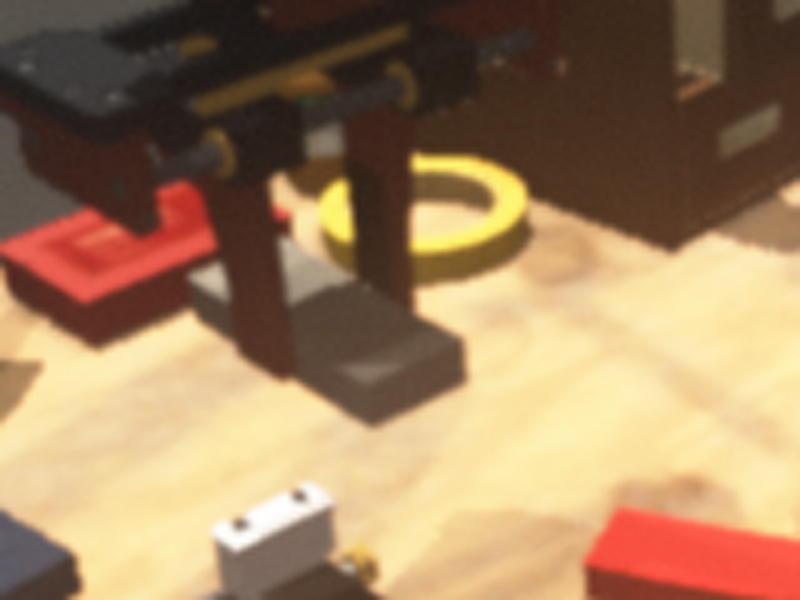

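The picture shows the stone level in the fingers. Its jaw-end face has bottom corners at about (374,424) and (465,382), and top corners at about (372,388) and (464,343). I'll compare these with the predicted corners.

Run:
```python
from h import *
import pickle
S=pickle.load(open('scene1.pkl','rb'))
p=np.array([.5593,.1793,.1745]); M=R.from_euler('xyz',[-np.pi,0,1.4566]).as_matrix()
for off in(0,.003,-.003):
  print(off,[ (5*(proj(S,p+M@np.array([x,off-.05,z]))-[90,120])+2).round(0).tolist() for z in(.0267,.0087) for x in(.02,-.02)])
```

```text
0 [[375.0, 435.0], [473.0, 388.0], [369.0, 386.0], [469.0, 340.0]]
0.003 [[369.0, 431.0], [468.0, 385.0], [364.0, 383.0], [464.0, 337.0]]
-0.003 [[380.0, 438.0], [479.0, 391.0], [375.0, 390.0], [475.0, 344.0]]
```

Call:
{"fn": "carry_out", "kwargs": {"series": [{"hand": 0,"x": -0.2,"y": 0.35,"z": 0,"rx": 0,"ry": 0,"rz": 0},{"hand": 0,"x": -0.2,"y": 0.3,"z": 0,"rx": 0,"ry": 0,"rz": 0},{"hand": 0,"x": 0,"y": 0,"z": 0,"rx": -0.06,"ry": 0,"rz": 0},{"hand": 0,"x": 0,"y": 0,"z": 0,"rx": -0.08,"ry": 0,"rz": 0},{"hand": 0,"x": 0,"y": 0,"z": 0,"rx": -0.1,"ry": 0,"rz": 0},{"hand": 0,"x": 0,"y": 0,"z": 0,"rx": -0.08,"ry": 0,"rz": 0},{"hand": 0,"x": 0,"y": 0,"z": 0,"rx": -0.06,"ry": 0,"rz": 0},{"hand": 0,"x": 0,"y": -0.4,"z": 1.0,"rx": 0,"ry": 0,"rz": 0},{"hand": 0,"x": 0,"y": -0.55,"z": 1.38,"rx": 0,"ry": 0,"rz": 0},{"hand": 0,"x": 0,"y": -0.55,"z": 1.38,"rx": 0,"ry": 0,"rz": 0},{"hand": 0,"x": 0,"y": -0.55,"z": 1.38,"rx": 0,"ry": 0,"rz": 0},{"hand": 0,"x": 0,"y": -0.55,"z": 1.38,"rx": 0,"ry": 0,"rz": 0},{"hand": 0,"x": 0,"y": -0.4,"z": 1.0,"rx": 0,"ry": 0,"rz": 0},{"hand": 0,"x": 0,"y": -0.32,"z": 0.79,"rx": 0,"ry": 0,"rz": 0},{"hand": 0,"x": 0,"y": 0,"z": 0,"rx": 0,"ry": 0,"rz": 0},{"hand": 0,"x": 0,"y": 0,"z": 0,"rx": 0,"ry": 0,"rz": 0}]}}

```text
time: 8.65
eef_pos: [0.5652, 0.1754, 0.0846]
ee_rot: [2.763, 0.0, 1.455]
contact_force: [0.0, -0.1, -1.7]
grip_width: 0.0398
```

```bash
cat >> h.py <<'E'
def st(n=1):
    # rail frame: origin (.5617,.1751) yaw -.115 ; prints s, y, z of TCP, tilt, force along holder x,y,z
    o=sensors.get_obs(); H=R.from_euler('z',-.115).as_matrix()
    p=H.T@(o['eef_pos']-[.5617,.1751,0]); M=R.from_euler('xyz',o['ee_rot']).as_matrix(); z=H.T@M[:,2]
    print('t',round(o['time'],2),'p mm',(p*1e3).round(2),'tilt',round(float(np.arctan2(z[0],-z[2])),4),'tx in H',(H.T@M[:,0]).round(3),'F',(H.T@o['contact_force']).round(2),'w',round(o['grip_width'],4),'wt',(H.T@o['wrist_torque']).round(2))
    return o
E
python3 - <<'E'
from h import *
import pickle
st()
c=cam('scene'); pickle.dump(c,open('scene2.pkl','wb')); save(c,'scene2.png',(110,190,230,280),6)
E
```

```text
t 8.65 p mm [ 3.42  0.66 84.65] tilt 0.3787 tx in H [ 0.  1. -0.] F [ 0.06 -0.13 -1.74] w 0.0398 wt [0.06 0.14 0.01]
```

View pics/scene2.png

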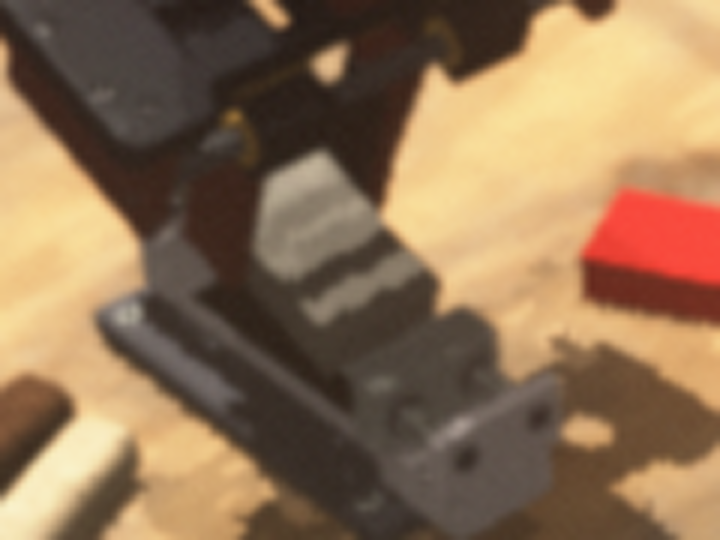

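Call:
{"fn": "carry_out", "kwargs": {"series": [{"hand": 0,"x": 0,"y": -0.11,"z": 0.28,"rx": 0,"ry": 0,"rz": 0},{"hand": 0,"x": 0,"y": -0.11,"z": 0.28,"rx": 0,"ry": 0,"rz": 0},{"hand": 0,"x": 0,"y": -0.09,"z": 0.23,"rx": 0,"ry": 0,"rz": 0},{"hand": 0,"x": 0,"y": -0.05,"z": 0.12,"rx": 0,"ry": 0,"rz": 0},{"hand": 0,"x": 0,"y": -0.04,"z": 0.09,"rx": 0,"ry": 0,"rz": 0},{"hand": 0,"x": 0,"y": 0,"z": 0,"rx": 0,"ry": 0,"rz": 0}]}}

```text
time: 9.2
eef_pos: [0.565, 0.1756, 0.0741]
ee_rot: [2.762, 0.0, 1.456]
contact_force: [0.1, 0.3, -1.3]
grip_width: 0.0397
```

```bash
python3 -c "
from h import *
st()"
```

```text
t 9.2 p mm [ 3.24  0.86 74.05] tilt 0.3796 tx in H [-0.  1. -0.] F [ 0.08  0.33 -1.33] w 0.0397 wt [0.05 0.17 0.07]
```

Call:
{"fn": "carry_out", "kwargs": {"series": [{"hand": 0,"x": -0.05,"y": -0.019,"z": 0.046,"rx": 0,"ry": 0,"rz": 0},{"hand": 0,"x": 0,"y": 0,"z": 0,"rx": 0,"ry": 0,"rz": 0}]}}

```text
time: 9.37
eef_pos: [0.5651, 0.1751, 0.0739]
ee_rot: [2.762, 0.0, 1.456]
contact_force: [0.4, -0.5, -2.0]
grip_width: 0.0398
```

Call:
{"fn": "carry_out", "kwargs": {"series": [{"hand": 0,"x": 0,"y": -0.019,"z": 0.046,"rx": 0,"ry": 0,"rz": 0},{"hand": 0,"x": 0,"y": 0,"z": 0,"rx": 0,"ry": 0,"rz": 0}]}}

```text
time: 9.53
eef_pos: [0.5651, 0.1751, 0.0734]
ee_rot: [2.762, -0.0, 1.456]
contact_force: [-0.5, -1.1, -1.9]
grip_width: 0.0398
```

```bash
python3 -c "
from h import *
st()"
```

```text
t 9.53 p mm [ 3.41  0.36 73.41] tilt 0.3801 tx in H [-0.  1.  0.] F [-0.33 -1.19 -1.88] w 0.0398 wt [0.05 0.13 0.01]
```

Call:
{"fn": "carry_out", "kwargs": {"series": [{"hand": 0,"x": 0,"y": -0.019,"z": 0.046,"rx": 0,"ry": 0,"rz": 0},{"hand": 0,"x": 0,"y": 0,"z": 0,"rx": 0,"ry": 0,"rz": 0}]}}

```text
time: 9.7
eef_pos: [0.5652, 0.1751, 0.073]
ee_rot: [2.761, -0.0, 1.456]
contact_force: [-0.1, 0.2, -1.4]
grip_width: 0.0399
```

Call:
{"fn": "carry_out", "kwargs": {"series": [{"hand": 0,"x": 0,"y": -0.019,"z": 0.046,"rx": 0,"ry": 0,"rz": 0},{"hand": 0,"x": 0,"y": 0,"z": 0,"rx": 0,"ry": 0,"rz": 0}]}}

```text
time: 9.87
eef_pos: [0.5653, 0.1751, 0.0728]
ee_rot: [2.761, -0.0, 1.456]
contact_force: [-0.5, -0.7, 0.1]
grip_width: 0.0397
```

Call:
{"fn": "carry_out", "kwargs": {"series": [{"hand": 0,"x": 0,"y": 0.022,"z": -0.056,"rx": 0,"ry": 0,"rz": 0},{"hand": 0,"x": 0,"y": -0.186,"z": -0.074,"rx": 0,"ry": 0,"rz": 0},{"hand": 0,"x": 0,"y": -0.186,"z": -0.074,"rx": 0,"ry": 0,"rz": 0},{"hand": 0,"x": 0,"y": 0,"z": 0,"rx": 0,"ry": 0,"rz": 0}]}}

```text
time: 10.2
eef_pos: [0.5607, 0.1756, 0.0727]
ee_rot: [2.762, 0.0, 1.456]
contact_force: [0.8, -0.4, -1.4]
grip_width: 0.0398
```

Call:
{"fn": "carry_out", "kwargs": {"series": [{"hand": 0,"x": 0,"y": -0.093,"z": -0.037,"rx": 0,"ry": 0,"rz": 0},{"hand": 0,"x": 0,"y": -0.093,"z": -0.037,"rx": 0,"ry": 0,"rz": 0},{"hand": 0,"x": 0,"y": 0,"z": 0,"rx": 0,"ry": 0,"rz": 0}]}}

```text
time: 10.45
eef_pos: [0.5588, 0.1758, 0.0728]
ee_rot: [2.762, 0.0, 1.456]
contact_force: [0.4, 0.7, -1.8]
grip_width: 0.0398
```

```bash
python3 -c "
from h import *
st()"
```

```text
t 10.45 p mm [-2.92  0.38 72.79] tilt 0.3796 tx in H [-0.  1. -0.] F [ 0.35  0.72 -1.78] w 0.0398 wt [ 0.04  0.19 -0.02]
```

Call:
{"fn": "carry_out", "kwargs": {"series": [{"hand": 0,"x": 0,"y": -0.083,"z": -0.057,"rx": 0,"ry": 0,"rz": 0},{"hand": 0,"x": 0,"y": 0,"z": 0,"rx": 0,"ry": 0,"rz": 0}]}}

```text
time: 10.62
eef_pos: [0.558, 0.1759, 0.0732]
ee_rot: [2.762, 0.0, 1.456]
contact_force: [-0.3, -0.1, -1.8]
grip_width: 0.0398
```

Call:
{"fn": "carry_out", "kwargs": {"series": [{"hand": 0,"x": 0,"y": -0.093,"z": -0.037,"rx": 0,"ry": 0,"rz": 0},{"hand": 0,"x": 0,"y": 0,"z": 0,"rx": 0,"ry": 0,"rz": 0}]}}

```text
time: 10.78
eef_pos: [0.5571, 0.176, 0.0732]
ee_rot: [2.762, -0.0, 1.456]
contact_force: [-1.0, 0.9, -2.8]
grip_width: 0.04
```

Call:
{"fn": "carry_out", "kwargs": {"series": [{"hand": 0,"x": 0,"y": -0.093,"z": -0.037,"rx": 0,"ry": 0,"rz": 0},{"hand": 0,"x": 0,"y": 0,"z": 0,"rx": 0,"ry": 0,"rz": 0}]}}

```text
time: 10.95
eef_pos: [0.5562, 0.1761, 0.0733]
ee_rot: [2.761, -0.0, 1.456]
contact_force: [0.7, -0.1, -1.6]
grip_width: 0.0398
```

Call:
{"fn": "carry_out", "kwargs": {"series": [{"hand": 0,"x": 0,"y": -0.093,"z": -0.037,"rx": 0,"ry": 0,"rz": 0},{"hand": 0,"x": 0,"y": 0,"z": 0,"rx": 0,"ry": 0,"rz": 0}]}}

```text
time: 11.12
eef_pos: [0.5555, 0.1762, 0.0735]
ee_rot: [2.76, -0.0, 1.456]
contact_force: [3.1, -0.1, -3.0]
grip_width: 0.0394
```

Call:
{"fn": "carry_out", "kwargs": {"series": [{"hand": 0,"x": 0,"y": -0.093,"z": -0.037,"rx": 0,"ry": 0,"rz": 0},{"hand": 0,"x": 0,"y": -0.093,"z": -0.037,"rx": 0,"ry": 0,"rz": 0},{"hand": 0,"x": 0,"y": 0,"z": 0,"rx": 0,"ry": 0,"rz": 0}]}}

```text
time: 11.37
eef_pos: [0.5533, 0.1764, 0.0734]
ee_rot: [2.761, -0.0, 1.456]
contact_force: [4.1, -1.2, -2.3]
grip_width: 0.0397
```

Call:
{"fn": "carry_out", "kwargs": {"series": [{"hand": 0,"x": 0,"y": -0.093,"z": -0.037,"rx": 0,"ry": 0,"rz": 0},{"hand": 0,"x": 0,"y": -0.093,"z": -0.037,"rx": 0,"ry": 0,"rz": 0},{"hand": 0,"x": 0,"y": 0,"z": 0,"rx": 0,"ry": 0,"rz": 0}]}}

```text
time: 11.62
eef_pos: [0.5512, 0.1767, 0.0734]
ee_rot: [2.761, -0.0, 1.456]
contact_force: [4.8, -1.0, -2.1]
grip_width: 0.0397
```

Run:
```python
from h import *
import pickle
st()
c=cam('scene'); pickle.dump(c,open('scene3.pkl','wb')); save(c,'scene3.png',(120,200,220,275),8)
st()
```

```text
t 11.62 p mm [-10.57   0.39  73.41] tilt 0.3805 tx in H [-0.  1.  0.] F [ 4.84 -0.49 -2.14] w 0.0397 wt [ 0.08 -0.58  0.05]
t 11.67 p mm [-10.55   0.39  73.4 ] tilt 0.3804 tx in H [-0.  1.  0.] F [ 3.87  0.77 -3.  ] w 0.0398 wt [ 0.05 -0.58 -0.02]
```

View pics/scene3.png

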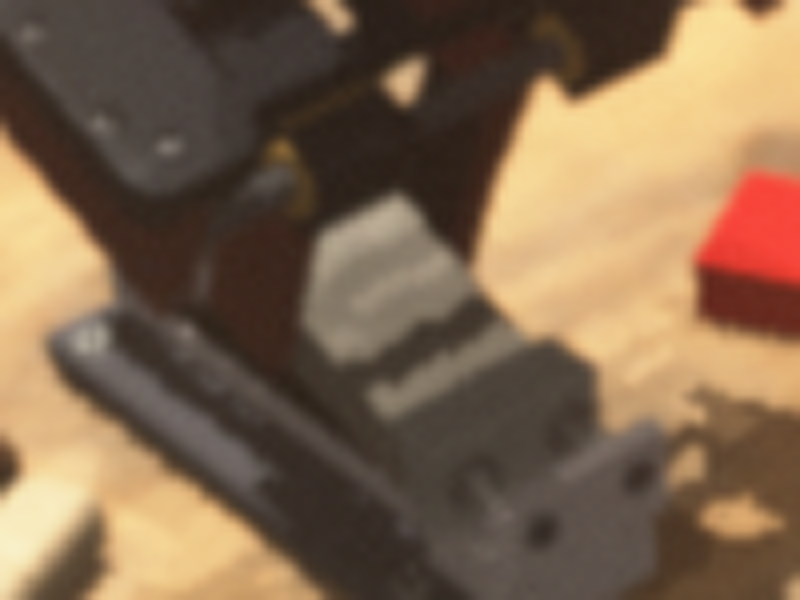

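Call:
{"fn": "carry_out", "kwargs": {"series": [{"hand": 0,"x": 0,"y": -0.093,"z": -0.037,"rx": 0,"ry": 0,"rz": 0},{"hand": 0,"x": 0,"y": -0.093,"z": -0.037,"rx": 0,"ry": 0,"rz": 0},{"hand": 0,"x": 0,"y": -0.093,"z": -0.037,"rx": 0,"ry": 0,"rz": 0},{"hand": 0,"x": 0,"y": 0,"z": 0,"rx": 0,"ry": 0,"rz": 0}]}}

```text
time: 12.0
eef_pos: [0.5483, 0.1771, 0.0734]
ee_rot: [2.761, -0.0, 1.456]
contact_force: [5.0, -1.2, -1.7]
grip_width: 0.0398
```

Call:
{"fn": "carry_out", "kwargs": {"series": [{"hand": 0,"x": 0,"y": -0.093,"z": -0.037,"rx": 0,"ry": 0,"rz": 0},{"hand": 0,"x": 0,"y": -0.093,"z": -0.037,"rx": 0,"ry": 0,"rz": 0},{"hand": 0,"x": 0,"y": 0,"z": 0,"rx": 0,"ry": 0,"rz": 0}]}}

```text
time: 12.25
eef_pos: [0.5464, 0.1773, 0.0735]
ee_rot: [2.761, -0.0, 1.456]
contact_force: [5.8, -0.6, -3.1]
grip_width: 0.04
```

Run:
```python
from h import *
st()
# plan: pivot, keep jaw-face/top-corner x fixed and lower corner za
off=1.0
def tcp(th,face,za):
    u=np.array([np.cos(th),np.sin(th)]); n=np.array([-np.sin(th),np.cos(th)])
    A=np.array([face+18*np.sin(th),30+za]); return A+(50-off)*u+26.7*n
ths=[.38,.32,.26,.20,.14,.08,.04,0]
P=[tcp(t,0,.3) for t in ths]
for a,b,t0,t1 in zip(P,P[1:],ths,ths[1:]):
    d=b-a; u=np.array([np.cos(t0),np.sin(t0)]); z=np.array([np.sin(t0),-np.cos(t0)])
    print(t1,'dH',d.round(2),'row y,z cm',(d@u/10).round(3),(d@z/10).round(3),'rx',round(t0-t1,3),'B',round(18*np.sin(t1)+100*np.cos(t1),2))
```

```text
t 12.25 p mm [-15.44   0.41  73.45] tilt 0.3809 tx in H [-0.  1.  0.] F [ 5.83  0.11 -3.11] w 0.04 wt [ 0.06 -0.82 -0.05]
0.32 dH [ 1.5  -2.21] row y,z cm 0.057 0.261 rx 0.06 B 100.59
0.26 dH [ 1.34 -2.36] row y,z cm 0.053 0.266 rx 0.06 B 101.27
0.2 dH [ 1.18 -2.5 ] row y,z cm 0.05 0.272 rx 0.06 B 101.58
0.14 dH [ 1.01 -2.63] row y,z cm 0.047 0.277 rx 0.06 B 101.53
0.08 dH [ 0.84 -2.75] row y,z cm 0.045 0.284 rx 0.06 B 101.12
0.04 dH [ 0.46 -1.89] row y,z cm 0.031 0.192 rx 0.04 B 100.64
0 dH [ 0.39 -1.94] row y,z cm 0.031 0.195 rx 0.04 B 100.0
```

Call:
{"fn": "carry_out", "kwargs": {"series": [{"hand": 0,"x": 0,"y": -0.037,"z": -0.015,"rx": 0,"ry": 0,"rz": 0},{"hand": 0,"x": 0,"y": 0.029,"z": 0.131,"rx": 0.03,"ry": 0,"rz": 0},{"hand": 0,"x": 0,"y": 0.028,"z": 0.131,"rx": 0.03,"ry": 0,"rz": 0},{"hand": 0,"x": 0,"y": 0.027,"z": 0.133,"rx": 0.03,"ry": 0,"rz": 0},{"hand": 0,"x": 0,"y": 0.026,"z": 0.133,"rx": 0.03,"ry": 0,"rz": 0},{"hand": 0,"x": 0,"y": 0,"z": 0,"rx": 0,"ry": 0,"rz": 0}]}}

```text
time: 12.75
eef_pos: [0.5494, 0.1769, 0.0685]
ee_rot: [2.882, -0.0, 1.456]
contact_force: [6.3, -0.3, -4.0]
grip_width: 0.04
```

Run:
```python
from h import *
st()
```

```text
t 12.75 p mm [-12.45   0.35  68.54] tilt 0.2594 tx in H [0. 1. 0.] F [ 6.31  0.43 -3.99] w 0.04 wt [ 0.07 -1.01 -0.01]
```

Call:
{"fn": "carry_out", "kwargs": {"series": [{"hand": 0,"x": 0,"y": -0.03,"z": -0.02,"rx": 0,"ry": 0,"rz": 0},{"hand": 0,"x": 0,"y": 0,"z": 0,"rx": 0,"ry": 0,"rz": 0}]}}

```text
time: 12.92
eef_pos: [0.5487, 0.177, 0.0686]
ee_rot: [2.881, -0.0, 1.456]
contact_force: [5.9, -0.2, -4.0]
grip_width: 0.0397
```

Run:
```python
from h import *
import pickle
st()
for i in range(5): c=cam('scene'); st()
```

```text
t 12.92 p mm [-13.11   0.37  68.63] tilt 0.2608 tx in H [0. 1. 0.] F [ 5.93  0.47 -4.01] w 0.0397 wt [ 0.1  -1.05 -0.05]
t 12.97 p mm [-13.14   0.38  68.64] tilt 0.2609 tx in H [-0.  1.  0.] F [ 7.01  0.21 -3.75] w 0.0401 wt [ 0.05 -1.07 -0.06]
t 13.02 p mm [-13.19   0.41  68.65] tilt 0.261 tx in H [-0.  1.  0.] F [ 5.72  0.7  -4.58] w 0.04 wt [ 0.08 -1.06 -0.08]
t 13.07 p mm [-13.18   0.39  68.65] tilt 0.261 tx in H [-0.  1.  0.] F [ 5.77  0.58 -3.7 ] w 0.0396 wt [ 0.1  -1.02 -0.03]
t 13.12 p mm [-13.21   0.41  68.66] tilt 0.261 tx in H [-0.  1.  0.] F [ 6.24  0.41 -4.14] w 0.0396 wt [ 0.12 -1.03 -0.02]
t 13.17 p mm [-13.21   0.4   68.65] tilt 0.261 tx in H [-0.  1.  0.] F [ 5.4   1.09 -4.72] w 0.0399 wt [ 0.09 -1.04 -0.01]
```

Call:
{"fn": "carry_out", "kwargs": {"series": [{"hand": 0,"x": 0,"y": 0.025,"z": 0.136,"rx": 0.03,"ry": 0,"rz": 0},{"hand": 0,"x": 0,"y": 0.025,"z": 0.136,"rx": 0.03,"ry": 0,"rz": 0},{"hand": 0,"x": 0,"y": 0,"z": 0,"rx": 0,"ry": 0,"rz": 0},{"hand": 0,"x": 0,"y": 0,"z": 0,"rx": 0,"ry": 0,"rz": 0}]}}

```text
time: 13.5
eef_pos: [0.5502, 0.1768, 0.0663]
ee_rot: [2.94, -0.0, 1.456]
contact_force: [6.0, -0.0, -3.9]
grip_width: 0.0401
```

Run:
```python
from h import *
st()
```

```text
t 13.5 p mm [-11.65   0.39  66.28] tilt 0.2011 tx in H [0. 1. 0.] F [ 5.95  0.67 -3.94] w 0.0401 wt [ 0.1  -1.12 -0.06]
```

Call:
{"fn": "carry_out", "kwargs": {"series": [{"hand": 0,"x": 0,"y": 0.01,"z": 0.136,"rx": 0.03,"ry": 0,"rz": 0},{"hand": 0,"x": 0,"y": 0.023,"z": 0.138,"rx": 0.03,"ry": 0,"rz": 0},{"hand": 0,"x": 0,"y": 0,"z": 0,"rx": 0,"ry": 0,"rz": 0},{"hand": 0,"x": 0,"y": 0,"z": 0,"rx": 0,"ry": 0,"rz": 0}]}}

```text
time: 13.83
eef_pos: [0.5511, 0.1767, 0.0637]
ee_rot: [3.0, -0.0, 1.456]
contact_force: [6.6, -0.8, -2.8]
grip_width: 0.0398
```

Run:
```python
from h import *
st()
```

```text
t 13.83 p mm [-10.7    0.39  63.65] tilt 0.1413 tx in H [0. 1. 0.] F [ 6.65  0.01 -2.83] w 0.0398 wt [ 0.07 -1.11 -0.1 ]
```

Call:
{"fn": "carry_out", "kwargs": {"series": [{"hand": 0,"x": 0,"y": 0.018,"z": 0.142,"rx": 0.03,"ry": 0,"rz": 0},{"hand": 0,"x": 0,"y": 0.018,"z": 0.142,"rx": 0.03,"ry": 0,"rz": 0},{"hand": 0,"x": 0,"y": 0,"z": 0,"rx": 0,"ry": 0,"rz": 0}]}}

```text
time: 14.08
eef_pos: [0.552, 0.1766, 0.0608]
ee_rot: [3.061, -0.0, 1.455]
contact_force: [5.5, -0.5, -2.2]
grip_width: 0.0399
```

Call:
{"fn": "carry_out", "kwargs": {"series": [{"hand": 0,"x": 0,"y": 0.015,"z": 0.096,"rx": 0.02,"ry": 0,"rz": 0},{"hand": 0,"x": 0,"y": 0.015,"z": 0.096,"rx": 0.02,"ry": 0,"rz": 0},{"hand": 0,"x": 0,"y": 0,"z": 0,"rx": 0,"ry": 0,"rz": 0}]}}

```text
time: 14.33
eef_pos: [0.5523, 0.1766, 0.0589]
ee_rot: [3.101, -0.0, 1.456]
contact_force: [5.2, -0.2, -3.6]
grip_width: 0.0401
```

Run:
```python
from h import *
st()
```

```text
t 14.33 p mm [-9.5   0.41 58.85] tilt 0.0407 tx in H [0. 1. 0.] F [ 5.2   0.39 -3.64] w 0.0401 wt [ 0.16 -1.18 -0.12]
```

Call:
{"fn": "carry_out", "kwargs": {"series": [{"hand": 0,"x": 0,"y": 0.015,"z": 0.097,"rx": 0.02,"ry": 0,"rz": 0},{"hand": 0,"x": 0,"y": 0.015,"z": 0.097,"rx": 0.02,"ry": 0,"rz": 0},{"hand": 0,"x": 0,"y": 0,"z": 0,"rx": 0,"ry": 0,"rz": 0}]}}

```text
time: 14.58
eef_pos: [0.5527, 0.1765, 0.0569]
ee_rot: [3.141, -0.0, 1.455]
contact_force: [6.3, -1.6, -2.4]
grip_width: 0.0399
```

Run:
```python
from h import *
import pickle
st()
c=cam('scene'); pickle.dump(c,open('scene4.pkl','wb')); save(c,'scene4.png',(120,200,220,275),8)
st()
```

```text
t 14.58 p mm [-9.09  0.4  56.91] tilt 0.0008 tx in H [0. 1. 0.] F [ 6.42 -0.89 -2.43] w 0.0399 wt [ 0.08 -1.22 -0.1 ]
t 14.63 p mm [-9.09  0.4  57.01] tilt 0.0014 tx in H [0. 1. 0.] F [ 7.15  0.14 -2.5 ] w 0.0393 wt [ 0.1  -1.27 -0.1 ]
```

View pics/scene4.png

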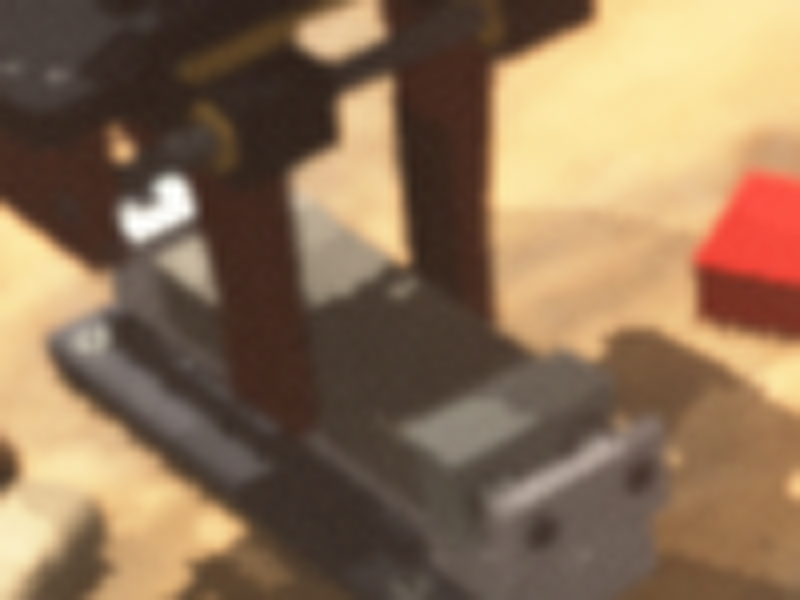

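Call:
{"fn": "carry_out", "kwargs": {"series": [{"hand": 0,"x": 0,"y": 0.1,"z": 0.01,"rx": 0,"ry": 0,"rz": 0},{"hand": 0,"x": 0,"y": 0.1,"z": 0,"rx": 0,"ry": 0,"rz": 0},{"hand": 0,"x": 0,"y": 0.1,"z": 0,"rx": 0,"ry": 0,"rz": 0},{"hand": 0,"x": 0,"y": 0,"z": 0,"rx": 0,"ry": 0,"rz": 0}]}}

```text
time: 14.97
eef_pos: [0.5554, 0.1762, 0.057]
ee_rot: [3.14, -0.0, 1.456]
contact_force: [6.5, -0.8, -3.0]
grip_width: 0.0395
```

Call:
{"fn": "carry_out", "kwargs": {"series": [{"hand": 0,"x": 0,"y": 0.1,"z": 0,"rx": 0,"ry": 0,"rz": 0},{"hand": 0,"x": 0,"y": 0.05,"z": 0,"rx": 0,"ry": 0,"rz": 0},{"hand": 0,"x": 0,"y": 0,"z": 0,"rx": 0,"ry": 0,"rz": 0}]}}

```text
time: 15.22
eef_pos: [0.5565, 0.1761, 0.0569]
ee_rot: [3.141, -0.0, 1.456]
contact_force: [5.3, -0.5, -2.5]
grip_width: 0.0397
```

Call:
{"fn": "carry_out", "kwargs": {"series": [{"hand": 0,"x": 0,"y": 0.05,"z": 0.01,"rx": 0,"ry": 0,"rz": 0},{"hand": 0,"x": 0,"y": 0,"z": 0,"rx": 0,"ry": 0,"rz": 0}]}}

```text
time: 15.38
eef_pos: [0.5569, 0.1761, 0.0569]
ee_rot: [3.141, -0.0, 1.456]
contact_force: [5.7, -0.4, -2.7]
grip_width: 0.0399
```

Run:
```python
from h import *
st()
```

```text
t 15.38 p mm [-4.87  0.4  56.87] tilt 0.0005 tx in H [-0.  1.  0.] F [ 5.69  0.24 -2.72] w 0.0399 wt [ 0.05 -1.04 -0.08]
```

Call:
{"fn": "carry_out", "kwargs": {"series": [{"hand": 0,"x": 0,"y": 0.05,"z": 0.01,"rx": 0,"ry": 0,"rz": 0},{"hand": 0,"x": 0,"y": 0,"z": 0,"rx": 0,"ry": 0,"rz": 0}]}}

```text
time: 15.55
eef_pos: [0.5573, 0.1761, 0.0568]
ee_rot: [3.141, -0.0, 1.456]
contact_force: [4.4, -0.3, -1.8]
grip_width: 0.04
```

Call:
{"fn": "carry_out", "kwargs": {"series": [{"hand": 0,"x": 0,"y": 0.05,"z": 0.01,"rx": 0,"ry": 0,"rz": 0},{"hand": 0,"x": 0,"y": 0,"z": 0,"rx": 0,"ry": 0,"rz": 0}]}}

```text
time: 15.72
eef_pos: [0.5578, 0.176, 0.0567]
ee_rot: [3.141, -0.0, 1.456]
contact_force: [4.9, -1.1, -1.7]
grip_width: 0.0399
```

Call:
{"fn": "carry_out", "kwargs": {"series": [{"hand": 0,"x": 0,"y": 0.03,"z": 0,"rx": 0,"ry": 0,"rz": 0},{"hand": 0,"x": 0,"y": 0,"z": 0,"rx": 0,"ry": 0,"rz": 0}]}}

```text
time: 15.88
eef_pos: [0.558, 0.176, 0.0568]
ee_rot: [3.141, -0.0, 1.456]
contact_force: [4.7, -1.1, -0.4]
grip_width: 0.0395
```

Run:
```python
from h import *
st()
```

```text
t 15.88 p mm [-3.73  0.44 56.76] tilt 0.0002 tx in H [-0.  1.  0.] F [ 4.76 -0.55 -0.44] w 0.0395 wt [ 0.08 -0.87 -0.03]
```

Call:
{"fn": "carry_out", "kwargs": {"series": [{"hand": 0,"x": 0,"y": 0.04,"z": 0,"rx": 0,"ry": 0,"rz": 0},{"hand": 0,"x": 0,"y": 0,"z": 0,"rx": 0,"ry": 0,"rz": 0}]}}

```text
time: 16.05
eef_pos: [0.5582, 0.176, 0.0567]
ee_rot: [-3.141, -0.0, 1.456]
contact_force: [2.2, -0.9, 1.9]
grip_width: 0.0399
```

Call:
{"fn": "carry_out", "kwargs": {"series": [{"hand": 0,"x": 0,"y": 0.04,"z": 0,"rx": 0,"ry": 0,"rz": 0},{"hand": 0,"x": 0,"y": 0,"z": 0,"rx": 0,"ry": 0,"rz": 0}]}}

```text
time: 16.22
eef_pos: [0.5582, 0.176, 0.0567]
ee_rot: [-3.14, 0.0, 1.456]
contact_force: [-1.1, 0.6, 3.1]
grip_width: 0.0394
```

Call:
{"fn": "carry_out", "kwargs": {"series": [{"hand": 0,"x": 0,"y": 0.04,"z": 0,"rx": 0,"ry": 0,"rz": 0},{"hand": 0,"x": 0,"y": 0,"z": 0,"rx": 0,"ry": 0,"rz": 0}]}}

```text
time: 16.38
eef_pos: [0.5583, 0.1759, 0.0567]
ee_rot: [-3.139, 0.0, 1.456]
contact_force: [-4.1, -0.9, 5.7]
grip_width: 0.0394
```

Run:
```python
from h import *
st()
```

```text
t 16.38 p mm [-3.5   0.43 56.71] tilt -0.0021 tx in H [-0.  1. -0.] F [-3.94 -1.32  5.68] w 0.0394 wt [-0.15  0.66 -0.07]
```

Contact with the stop has been felt: Fx went from +4.7 to −4 and Fz shows light pressure on the bed. I'll relax that push, release and retreat upward.

Call:
{"fn": "carry_out", "kwargs": {"series": [{"hand": 0,"x": 0,"y": -0.07,"z": 0,"rx": 0,"ry": 0,"rz": 0},{"hand": 0,"x": 0,"y": 0,"z": 0,"rx": 0,"ry": 0,"rz": 0},{"hand": 0.65,"x": 0,"y": 0,"z": 0,"rx": 0,"ry": 0,"rz": 0},{"hand": 0.65,"x": 0,"y": 0,"z": 0,"rx": 0,"ry": 0,"rz": 0},{"hand": 0.65,"x": 0,"y": 0,"z": 0,"rx": 0,"ry": 0,"rz": 0},{"hand": 0.65,"x": 0,"y": 0,"z": 0,"rx": 0,"ry": 0,"rz": 0},{"hand": 0.65,"x": 0,"y": 0,"z": 0,"rx": 0,"ry": 0,"rz": 0}]}}

```text
time: 16.97
eef_pos: [0.5583, 0.1759, 0.0562]
ee_rot: [-3.141, 0.0, 1.456]
contact_force: [-0.3, 0.2, -0.4]
grip_width: 0.057
```

Call:
{"fn": "carry_out", "kwargs": {"series": [{"hand": 0.65,"x": 0,"y": 0,"z": -1,"rx": 0,"ry": 0,"rz": 0},{"hand": 0.65,"x": 0,"y": 0,"z": -2,"rx": 0,"ry": 0,"rz": 0},{"hand": 0.65,"x": 0,"y": 0,"z": -2.5,"rx": 0,"ry": 0,"rz": 0},{"hand": 0.65,"x": 0,"y": 0,"z": -2.5,"rx": 0,"ry": 0,"rz": 0},{"hand": 0.65,"x": 0,"y": 0,"z": -2.5,"rx": 0,"ry": 0,"rz": 0},{"hand": 0.65,"x": 0,"y": 0,"z": -2.5,"rx": 0,"ry": 0,"rz": 0},{"hand": 0.65,"x": 0,"y": -1,"z": -1.5,"rx": 0,"ry": 0,"rz": 0},{"hand": 0.65,"x": 0,"y": -2,"z": 0,"rx": 0,"ry": 0,"rz": 0},{"hand": 0.65,"x": 0,"y": -2,"z": 0,"rx": 0,"ry": 0,"rz": 0},{"hand": 0.65,"x": 0,"y": -2,"z": 0,"rx": 0,"ry": 0,"rz": 0},{"hand": 0.65,"x": 0,"y": 0,"z": 0,"rx": 0,"ry": 0,"rz": 0}]}}

```text
time: 17.88
eef_pos: [0.4868, 0.1844, 0.2031]
ee_rot: [3.141, -0.001, 1.457]
contact_force: [-0.3, -0.4, 0.6]
grip_width: 0.057
```

Run:
```python
from h import *
st()
c=cam('scene'); save(c,'scene5.png',(100,190,228,286),6)
```

```text
t 17.88 p mm [-75.43   0.68 203.15] tilt 0.0007 tx in H [-0.001  1.     0.001] F [-0.28 -0.41  0.58] w 0.057 wt [ 0.03 -0.16 -0.03]
```

View pics/scene5.png

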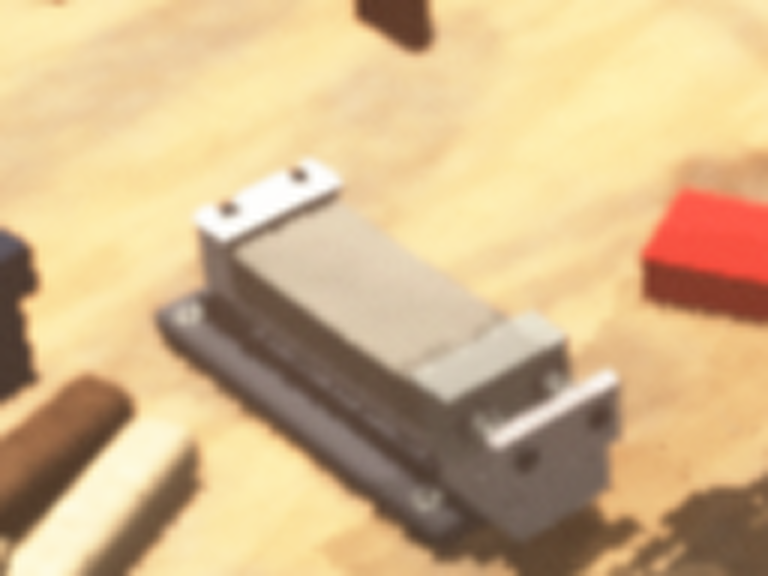

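The stone lies flat from (240,240) to (500,330), under both the nose (top) and the lip (bottom right). It is centred and the gripper is clear, so I'm handing in.

```bash
python3 -c "
from h import *
print(ticket.sign_off())"
```

```text
the job is handed in; nothing more can be done
None
```

The small grey whetstone is clamped in the holder, and the job was handed in at about 18 s of the 61 s allowed.

**What I did:** I gripped the stone by its long sides and tilted it 0.38 rad. I tipped one end under the jaw lip until it touched the bed, and pushed the jaw back about 9.7 mm. Then I lowered the raised end past the nose and slid the stone against the stop, which I felt as the force reversing. I released it and backed away.

**Last checks:**
- **Fit:** the final picture shows the stone flat, centred, and under both the lip and the nose.
- **Forces:** the wrist readings I took stayed at or below about 8 N. I read the force only between moves, so a brief peak within a move could have gone unseen.
- **Gripper:** it is clear of the holder, with no contact reading.
- **Other things:** the arm never went near the other things on the bench. I didn't take a full final picture to confirm each one stayed put.
- **Small disagreements:** camera and touch differed by under 1 mm on where the jaw face is. The slide back to the stop measured about 5.6 mm against the 5.2 mm I expected.

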